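# Probe the lantern's battery well and show the gauge tip under the night light

### The job

Check the camping lantern's battery well for corrosion: take the gauge rod from the open tin, push it down the sloping well in the lantern's base until the collar stops flat against the base, then draw it right out. Finish while still holding it up in the gripper, level and still, with its tip some 7 cm below the night light's lamp so that the tip can be read; nothing else may carry the gauge. Do not bump the night light, and leave the piggy bank, the cup and the carton where they are.

Things in the scene. Friction and masses are not known exactly. Their poses are not given: they have to be found in the camera images.
- gauge: Gauge rod, 198 mm long, 0.1 kg, lying level in the tin. Origin on its axis at the centre of the collar's front (seating) face; +x along the axis to the tip, z up as it lies. x = 0 to 60 mm: steel rod, 10 mm diameter; x = -8 to 0: steel collar, 32 mm diameter; x = -138 to -8: square wooden handle, 16 x 16 mm. Rests in two open-topped saddles of the tin: lift straight up.
- gauge_tip (a point): The tip's end on the axis of the gauge, 60 mm ahead of the collar's seating face.
- gauge_grip (a point): Point on the gauge's axis in the handle, 78 mm behind the collar's seating face and 138 mm behind the tip, 40 mm above the top tier at the start: a free place to grip from above, across the 16 mm handle.
- kit: Open tin of a screwdriver kit, fixed, 220 x 76 mm, rim 14 mm high; origin at the centre of its underside, on the top tier; +x is the way the gauge's tip points. The gauge lies along its middle, axis 40 mm above the tier, gauge origin at x = 40 mm. Two black saddles at x = +80 and -85 mm are 12 mm long, 40 mm wide, 48 mm high at most; bits lying in the tin 13 mm.
- lantern: Camping lantern, 90 mm diameter, 170 mm long, fixed, lying in a white cradle with its base end raised by 20 degrees. Origin on the rack's top tier straight below the centre of the base face; +x (level) is the direction in which the base face looks, z up. The lantern lies on the -x side.
- well (a point): Centre of the mouth of the battery well, in the lantern's flat base face (90 mm diameter), 102 mm above the top tier. z points out of the well along its axis, away from the lantern and 20 degrees above level; y is level. The well is a round hole, 20 mm diameter, 75 mm deep, square to the face. The inserted gauge's x runs against this z.
- nightlight: Night light clipped to the rack's rear rail, fixed; origin on the level of the top tier under the rail; a thin bent neck rises from the clip to 235 mm above the tier and carries the lamp head 105 mm towards the robot (-x).
- lamp (a point): Centre of the round underside of the lamp head (head 52 mm in diameter, underside facing down), 178 mm above the top tier; z up.
- rack: Blue plastic shoe rack, fixed; its flat top tier, 350 mm (x) by 920 mm (y), is 120 mm above the table, origin on the table under its centre. A thin rail runs 35 mm above the tier along its rear (+x) edge.
- piggy: Bystander: white ceramic piggy bank, about 125 x 90 mm and 113 mm high, loose on the tier, origin at the centre of its underside, z up.
- cup: Bystander: yellow plastic cup, 72 mm rim, 80 mm high, loose on the tier, origin at the centre of its underside, z up.
- carton: Bystander: small carton 36 x 60 x 35 mm high, loose on the tier, origin at the centre of its underside, z up.
Not all that is in view belongs to the job. There is more than one size of the gauge; the one meant has the size given above.

How it is judged:
On the way, in this order (a step that is already met when the one before it is completed fails the run):
1. the gauge is down the well with its collar stopped on the lantern's base (z of gauge in the frame of well below 0.003 m and distance between gauge and well below 0.008 m and angle between the x axis of gauge and the z axis of well, either way round below 0.12 rad), for 0.1 s.
2. the gauge, held in the fingers, is drawn right out of the well (z of gauge_tip in the frame of well above 0.012 m and contact force between the fingers and gauge above 0.5 N), for 0.1 s.
At the end, for the whole second after the job is handed in: Gauge held by the fingers alone, touching nothing else, still (under 30 mm/s), level within 8 degrees, tip 30 to 115 mm below the lamp and within 40 mm of the line straight down from its centre. Piggy bank, cup and carton upright, within 30 mm of where they stood (angle between gauge's own x axis and vertical between 1.4308 and 1.7108 rad and horizontal distance between gauge_tip and lamp below 0.04 m and z of gauge_tip in the frame of lamp between -0.115 and -0.03 m and contact force between the fingers and gauge above 0.5 N and linear speed of gauge below 0.03 m/s and contact force between gauge and rack below 0.2 N and contact force between gauge and kit below 0.2 N and contact force between gauge and lantern below 0.2 N and contact force between gauge and nightlight below 0.2 N and contact force between gauge and cup below 0.2 N and contact force between gauge and piggy below 0.2 N and contact force between gauge and carton below 0.2 N and distance of each of piggy, cup, carton from where it was at the start of the episode below 0.03 m and angle between each of piggy, cup, carton's own z axis and vertical below 0.2 rad); the arm keeps its last pose, push and grip.
It fails at once if the piggy bank, cup or carton is pushed away or tipped (not (distance of each of piggy, cup, carton from where it was at the start of the episode below 0.03 m and angle between each of piggy, cup, carton's own z axis and vertical below 0.2 rad)).
It fails at once if the night light is bumped (contact force between nightlight and anything else above 2 N).
It also fails if it takes over 42 s, if anything falls off the work surface, if the arm or the gripper's body presses on something with over 40 N, if the wrist force passes 120 N, or if a joint passes its speed limit or range.

### The arm

A 6-joint arm with a two-finger parallel gripper is mounted at the origin on the work surface. World frame = base frame: x ahead of the robot, y to its left, z up, the work surface at z = 0. Lengths are in m, angles in rad, forces in N, time in s.
With the tool pointing down it reaches from about 0.325 to 0.75 m from the base axis. Payload 7.6 kg.
Tool frame: the origin (TCP) lies at the very end of the fingers, on their centre line; the grasp point (between the pads) lies 19 mm behind it; z points along the fingers, x is the direction in which the jaws open and shut, and the axes are right-handed (so a half turn about z gives the same grasp; the last joint's range is limited). The gripper opens to 85 mm and grips with 20 to 120 N. Pads are 22 mm wide; open, the fingers measure 114 mm over their backs; the gripper's body (76 mm by 85 mm) begins 54 mm behind the grasp point. The pads swing forward as they close: fully open they stand 13 mm farther back than shut.
Start: joints at [1.076, 0.052, 1.401, -0, 1.689, -0.07], TCP at [0.216, 0.478, 0.231] pointing down, gripper open.
Joint ranges: [-2.9, 2.9], [-0.91, 2.17], [0.12, 2.37], [-1.06, 4.2], [0.26, 2.73], [-2.93, 2.93]. Speed limits (rad/s): [2.57, 2.57, 3.01, 3.14, 3.14, 3.14].

### API

Orientations are given as a 3x3 rotation matrix whose columns are the frame's x, y, z axes.
In Python, from bench import observe, optics, ticket gives the robot as it stands.
- The arm moves only by the tool drive_tool, never from a script. Its argument "plan" is a list of rows, each a list of 3 entries, a list of its own where there are three numbers: the closure, from -1 (fully open) to 1 (shut), so that 0 is half open, then the shift along the tool's x, y, z in m, then the turn about the tool's z in rad. A call has 1 to 10 rows; each row is the pose to reach, as a shift and turn from the pose commanded when the call began, along the tool's axes at that moment; what a row does not reach only later rows make up. A row lasts 1/8 s, in which the tool goes at most 62.5 mm and 10.7 degrees, less where a joint would pass 70% of its speed; a pose out of reach is approached as far as the arm can. A call with a gripper value outside its range is refused whole. The fingers move at their own pace and stop on an object; "grip_force" is the grip in N (left out, the last holds). Time passes only in rows, so rows that repeat a pose let the fingers close. It gives the time, the measured TCP pose, the force and the opening at its end, in the units of the state.
- observe(): the state, without advancing time (a new reading comes with each control period).
- optics.grab_frame(name): name is "scene" or "top"; returns a dict with "image" (480x640x3 uint8, red, green, blue), "range_z" (480x640 float32, m along the optical axis (not along the pixel's ray), 0 where there is no reading), "fx", "fy", "cx", "cy" (pixels), "cam_to_world" (4x4, takes a point from camera to world coordinates). Camera axes: x right, y up, looking along -z (the intrinsics and any distortion apply to the point x, -y, -z); pixel columns grow to the right and rows downward; lengths in m; the calibration is good to about 2 mm. A picture is of the moment at which its call begins.
- ticket.finish_job(): hands the job in, once; it reports no verdict.
The state is a dict: "clock": time; "joint_positions": joint angles; "dq": joint speeds; "joint_torque": joint torques, N m; "eef_pos": TCP position; "tool_rot": TCP orientation; "contact_force": force on the tool from outside, world axes, zero at the start; "ft_torque": the same for the moment, N m; "gripper_width": finger opening in m.
Only numpy, scipy, OpenCV 4.12 (cv2) and the standard library are available. Lean on these libraries where they do the work, as an engineer would, in place of code of your own. Each camera call takes 0.05 s, during which the arm holds its last target. There are 200 camera calls.

## Working session

There is one attempt and no reset: what is moved stays moved. The work goes in short steps, Python scripts to look and compute and a tool call to move; the robot and the scene stay as the last step left them, time stands still between calls to the robot, and variables do not carry over. Pictures are saved under pics/ and viewed, about 8 in all and at most 12, crops included, and the job is handed in when it is done.

Besides the shell and the picture viewer there is one more tool, called after "Emit:" as name([rows], argument=value, ...), one row to a line, values as JSON. drive_tool: Moves the arm, as the interface text tells. Its arguments: {"type":"object","properties":{"plan":{"type":"array"},"grip_force":{"type":"number"}},"required":["plan"]}

```bash
ls; mkdir -p pics
cat > h.py <<'E'
import numpy as np, cv2
from bench import observe, optics, ticket
def grab(n):
    f=optics.grab_frame(n); np.savez('/tmp/%s.npz'%n,**{k:np.asarray(v) for k,v in f.items()}); return f
def cloud(f):
    z=f['range_z']; v,u=np.mgrid[0:480,0:640]
    x=(u-f['cx'])/f['fx']*z; y=-(v-f['cy'])/f['fy']*z
    P=np.stack([x,y,-z,np.ones_like(z)],-1)@np.asarray(f['cam_to_world']).T
    P=P[...,:3].copy(); P[z<=0]=np.nan; return P
def load(n): 
    d=np.load('/tmp/%s.npz'%n); return {k:d[k] for k in d}
E
python3 - <<'E'
from h import *
for n in('scene','top'):
    f=grab(n); cv2.imwrite(f'pics/{n}0.png',f['image'][...,::-1]); print(n,f['fx'],f['cx'],f['cy'],np.round(f['cam_to_world'],3).tolist(),[k for k in f])
print(observe())
E
```

```text
pics
scene 494.44966345756774 319.0206706603034 242.41085625714342 [[0.574, -0.609, 0.548, 1.113], [0.819, 0.414, -0.399, -0.446], [0.016, 0.677, 0.736, 1.033], [0.0, 0.0, 0.0, 1.0]] ['image', 'range_z', 'fx', 'fy', 'cx', 'cy', 'cam_to_world']
top 457.8219241567856 316.4548547574168 240.45658450674253 [[0.016, 0.981, -0.191, 0.289], [-1.0, 0.011, -0.028, -0.011], [-0.026, 0.192, 0.981, 1.162], [0.0, 0.0, 0.0, 1.0]] ['image', 'range_z', 'fx', 'fy', 'cx', 'cy', 'cam_to_world']
{'clock': 0.1, 'joint_positions': array([ 1.07568849e+00,  5.27812572e-02,  1.40160162e+00, -7.27714774e-05,
        1.68860298e+00, -7.03073159e-02]), 'dq': array([ 0.00047131, -0.00144909, -0.00380632,  0.00038793,  0.00050819,
        0.00030803]), 'joint_torque': array([ 1.20262423e-03, -3.82583928e+01, -3.60984278e+01, -8.50143056e-05,
        4.81205454e-03, -2.47189047e-05]), 'eef_pos': array([0.21624859, 0.47810559, 0.23056363]), 'tool_rot': array([[ 4.12146374e-01,  9.11117450e-01, -5.98356570e-04],
       [ 9.11116579e-01, -4.12146807e-01, -1.26023581e-03],
       [-1.39483359e-03, -2.57709703e-05, -9.99999027e-01]]), 'contact_force': array([-0.69313565,  1.23208832,  0.3386797 ]), 'ft_torque': array([-0.00259413, -0.03677172, -0.04600064]), 'gripper_width': 0.08550524629614278}
```

View pics/scene0.png

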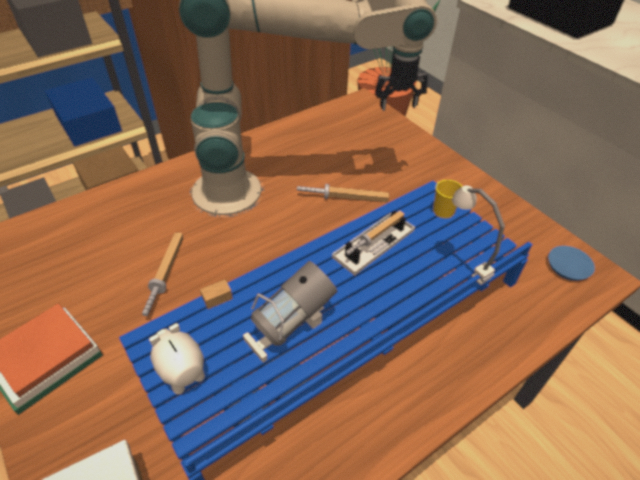

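View pics/top0.png

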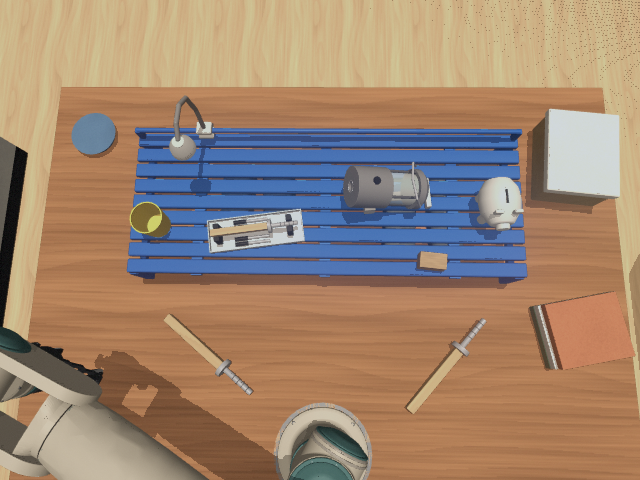

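Candidates for the gauge (top view): the rod in the tin (255,229), a loose rod at (208,353) and another at (446,365). By the description it is the one in the tin. I'll check that in a crop and measure.

Run:
```python
from h import *
from scipy.optimize import least_squares
T=load('top');S=load('scene');PT=cloud(T);PS=cloud(S)
a=cv2.resize(T['image'][120:270,125:325],None,fx=4,fy=4,interpolation=3)[...,::-1]
cv2.imwrite('pics/crop_tin.png',a)
b=cv2.resize(S['image'][170:370,230:530],None,fx=2.6,fy=2.6,interpolation=3)[...,::-1]
cv2.imwrite('pics/crop_sc.png',b)
for n,P in(('top',PT),('sc',PS)):
    Q=P.reshape(-1,3);Q=Q[~np.isnan(Q[:,0])]
    m=(abs(Q[:,2]-.12)<.01)&(Q[:,0]>.3)&(Q[:,0]<.75)
    print(n,'tier z',np.median(Q[m,2]),np.percentile(Q[m],[1,99],axis=0).round(3).tolist())
for n,P,F in(('top',PT,T),('sc',PS,S)):
    im=F['image'].astype(int)
    wood=(im[...,0]-im[...,2]>50)&(P[...,2]>.155)&(P[...,2]<.18)&(P[...,1]>0.0)&(P[...,1]<.3)
    ys=P[wood]; print(n,'wood',len(ys))
    if len(ys)>20:
        c=ys.mean(0); u,s,v=np.linalg.svd((ys-c)[:,:2]); d=v[0]*(-np.sign(v[0][1]))
        t=(ys-c)[:,:2]@d; print(c.round(4),d.round(4),t.min().round(4),t.max().round(4),np.percentile(ys[:,2],[5,50,95]).round(4))
# generic boxes: height blobs above tier
Q=PT
for name,(u0,u1,v0,v1) in dict(tin=(200,310,205,255),lantern=(340,435,160,215),piggy=(470,530,170,235),cup=(125,170,200,240),carton=(415,450,248,272),lamp=(165,200,130,165),neck=(165,220,92,142)).items():
    R=Q[v0:v1,u0:u1].reshape(-1,3);R=R[R[:,2]>.13]
    print(name,np.percentile(R,[1,50,99],axis=0).round(3).tolist())
```

```text
top tier z 0.11986640104176027 [[0.415, -0.457, 0.111], [0.747, 0.448, 0.126]]
sc tier z 0.11928350852960756 [[0.418, -0.456, 0.111], [0.748, 0.458, 0.127]]
top wood 359
[0.5078 0.1941 0.168 ] [ 0.1148 -0.9934] -0.063 0.0645 [0.1651 0.1681 0.1709]
sc wood 660
[-0.252   0.1688  0.1674] [-0.9993 -0.0373] -0.7775 0.852 [0.1576 0.1671 0.1778]
tin [[0.463, 0.052, 0.13], [0.508, 0.175, 0.163], [0.561, 0.27, 0.175]]
lantern [[0.549, -0.239, 0.138], [0.586, -0.125, 0.222], [0.637, -0.044, 0.262]]
piggy [[0.508, -0.417, 0.138], [0.56, -0.37, 0.213], [0.617, -0.339, 0.232]]
cup [[0.491, 0.357, 0.131], [0.528, 0.402, 0.174], [0.558, 0.424, 0.203]]
carton [[0.424, -0.27, 0.131], [0.442, -0.239, 0.154], [0.463, -0.21, 0.159]]
lamp [[0.619, 0.261, 0.155], [0.639, 0.282, 0.321], [0.746, 0.376, 0.347]]
neck [[0.644, 0.255, 0.144], [0.74, 0.283, 0.213], [0.761, 0.377, 0.357]]
```

View pics/crop_tin.png

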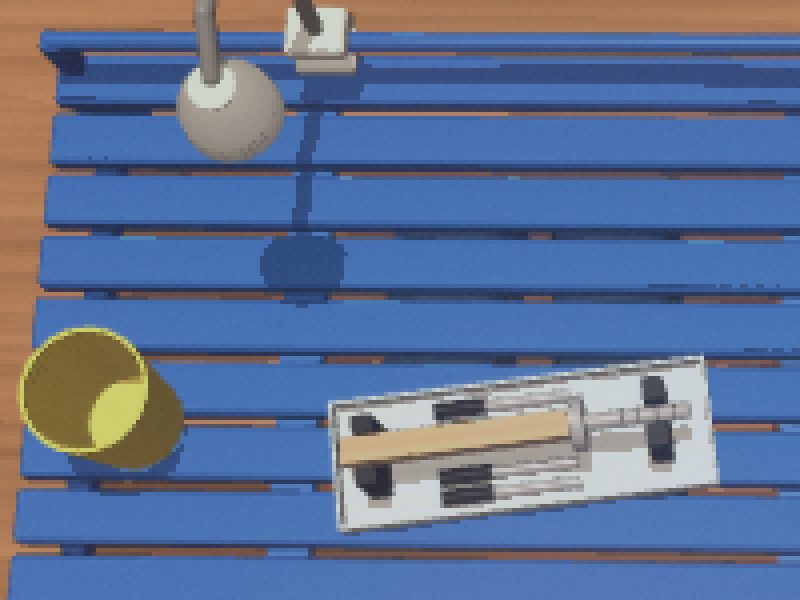

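View pics/crop_sc.png

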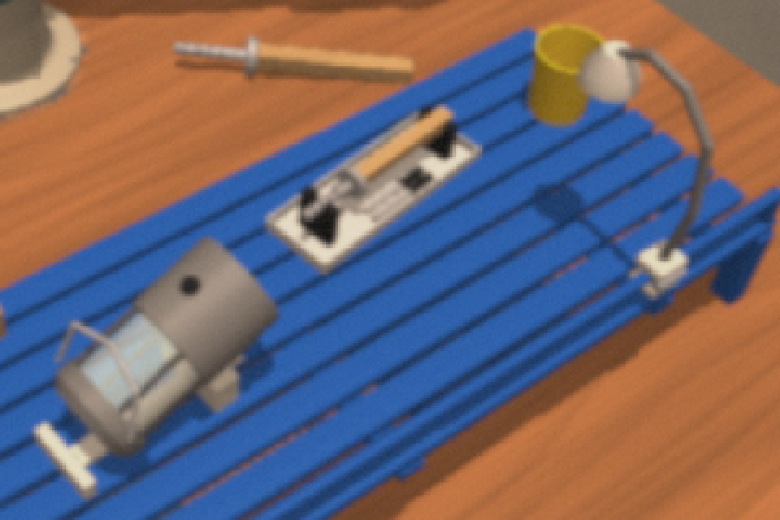

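Crops (4 views so far). The rod in the tin has its handle at (340–570,440), collar at (580,425) and tip at (690,410) of the crop, so its size and place match the description. The two loose rods on the table are the decoys. The tool can't tilt, so the 20° has to come from the gauge pivoting in the jaws. Next I fit the lantern, lamp and tin.

Run:
```python
from h import *
from scipy.optimize import least_squares
T=load('top');S=load('scene');C={'top':cloud(T),'sc':cloud(S)}
def fl(P): P=P.reshape(-1,3); return P[~np.isnan(P[:,0])]
def lant(Q):
    Q=Q[(Q[:,0]>.53)&(Q[:,0]<.66)&(Q[:,1]>-.12)&(Q[:,1]<.0)&(Q[:,2]>.17)&(Q[:,2]<.30)]
    def res(p):
        yaw=p[2]; ax=np.array([np.cos(yaw)*np.cos(.349),np.sin(yaw)*np.cos(.349),np.sin(.349)])
        d=Q-np.array([p[0],p[1],.222]); s=d@ax; r=np.linalg.norm(d-s[:,None]*ax,axis=1)
        return np.where(s>r-.045, s, r-.045)
    o=least_squares(res,[.59,-.04,1.6],loss='soft_l1',f_scale=.002); r=res(o.x)
    return o.x.round(4),len(Q),np.median(abs(r)).round(4)
for n in C: print('lantern',n,*lant(fl(C[n])))
print('both',*lant(np.vstack([fl(C[n]) for n in C])))
for n,F in(('top',T),('sc',S)):
    P=C[n]; Q=fl(P)
    m=(Q[:,2]>.285)&(Q[:,2]<.36)&(Q[:,0]>.58)&(Q[:,0]<.70)&(Q[:,1]>.2)&(Q[:,1]<.34)
    L=Q[m]; print('lamp',n,len(L),np.percentile(L,[1,50,99],axis=0).round(3).tolist())
    for z0 in np.arange(.285,.36,.01):
        l=L[(L[:,2]>=z0)&(L[:,2]<z0+.01)]
        if len(l)>8:
            o=least_squares(lambda p:np.hypot(l[:,0]-p[0],l[:,1]-p[1])-p[2],[*l[:,:2].mean(0),.026],loss='soft_l1',f_scale=.002); print(round(z0,3),len(l),o.x.round(3))
    m=(Q[:,0]>.70)&(Q[:,0]<.8)&(Q[:,1]>.2)&(Q[:,1]<.34)&(Q[:,2]>.17)
    print('neck/clip',np.percentile(Q[m],[1,50,99],axis=0).round(3).tolist())
# tin outline (white) and handle
for n,F in(('top',T),('sc',S)):
    P=C[n]; im=F['image'].astype(int)
    reg=(P[...,0]>.44)&(P[...,0]<.58)&(P[...,1]>.02)&(P[...,1]<.31)
    w=reg&(im.min(-1)>150)&(P[...,2]<.14)&(P[...,2]>.11); 
    r=cv2.minAreaRect(P[w][:,:2].astype(np.float32)*1000); print('tin',n,r)
    w=reg&(im[...,0]-im[...,2]>50)&(P[...,2]>.155)&(P[...,2]<.18)
    y=P[w]; c=y.mean(0); v=np.linalg.svd((y-c)[:,:2],full_matrices=False)[2][0]; v*=-np.sign(v[1]); t=(y-c)[:,:2]@v
    print('handle',n,len(y),c.round(4),v.round(3),t.min(),t.max())
for n in C:
    Q=fl(C[n]); 
    for nm,b in dict(cup=(.46,.58,.34,.46),piggy=(.48,.64,-.44,-.3),carton=(.41,.48,-.29,-.19)).items():
        m=(Q[:,0]>b[0])&(Q[:,0]<b[1])&(Q[:,1]>b[2])&(Q[:,1]<b[3])&(Q[:,2]>.14); print(nm,n,((Q[m].min(0)+Q[m].max(0))/2).round(3))
```

```text
lantern top [ 0.5912 -0.0546  1.6557] 1550 0.0007
lantern sc [ 0.5923 -0.0531  1.6471] 1290 0.001
both [ 0.5917 -0.0545  1.6542] 2840 0.0008
lamp top 676 [[0.619, 0.261, 0.301], [0.639, 0.281, 0.328], [0.697, 0.306, 0.357]]
0.295 34 [0.644 0.286 0.026]
0.305 91 [0.643 0.285 0.024]
0.315 164 [0.644 0.286 0.021]
0.325 174 [0.642 0.284 0.014]
0.335 91 [0.644 0.285 0.008]
0.345 93 [0.681 0.403 0.121]
0.355 29 [0.667 0.125 0.159]
neck/clip [[0.702, 0.268, 0.17], [0.747, 0.283, 0.218], [0.761, 0.302, 0.352]]
lamp sc 519 [[0.627, 0.261, 0.3], [0.657, 0.277, 0.323], [0.697, 0.298, 0.356]]
0.295 51 [0.645 0.287 0.025]
0.305 98 [0.645 0.286 0.024]
0.315 141 [0.645 0.286 0.02 ]
0.325 100 [0.646 0.284 0.012]
0.335 47 [0.651 0.177 0.106]
0.345 71 [0.677 0.355 0.073]
0.355 11 [0.679 0.281 0.006]
neck/clip [[0.702, 0.269, 0.17], [0.753, 0.283, 0.261], [0.765, 0.299, 0.351]]
tin top ((512.19775390625, 160.47616577148438), (77.26676940917969, 219.22959899902344), 8.240506172180176)
handle top 358 [0.5071 0.1939 0.168 ] [ 0.139 -0.99 ] -0.06323470079281444 0.06444755738091115
tin sc ((511.6898193359375, 159.26536560058594), (85.70045471191406, 218.88571166992188), 5.928614616394043)
handle sc 294 [0.5115 0.1929 0.166 ] [ 0.158 -0.988] -0.06393079399657257 0.06813573634403564
cup top [0.524 0.391 0.173]
piggy top [ 0.564 -0.38   0.188]
carton top [ 0.444 -0.241  0.151]
cup sc [0.525 0.392 0.172]
piggy sc [ 0.569 -0.382  0.188]
carton sc [ 0.447 -0.241  0.15 ]
```

Emit:
drive_tool([
  [-1,[-0.1355,0.38,0.02],1.002],
  [-1,[-0.1355,0.38,0.02],1.002],
  [-1,[-0.1355,0.38,0.02],1.002],
  [-1,[-0.1355,0.38,0.02],1.002],
  [-1,[-0.1355,0.38,0.02],1.002],
  [-1,[-0.1355,0.38,0.02],1.002],
  [-1,[-0.1355,0.38,0.02],1.002],
  [-1,[-0.1355,0.38,0.02],1.002],
  [-1,[-0.1355,0.38,0.02],1.002],
  [-1,[-0.1355,0.38,0.02],1.002],
], grip_force=20)

```text
clock: 1.35
eef_pos: [0.5061, 0.1993, 0.2115]
tool_rot: [[0.989, 0.145, 0.0], [0.145, -0.989, 0.0], [0.0, -0.0, -1.0]]
contact_force: [0.8, -0.1, 0.1]
gripper_width: 0.0854
```

Emit:
drive_tool([
  [-1,[0,0,0.05],0],
  [-1,[0,0,0.07],0],
  [-1,[0,0,0.07],0],
  [-1,[0,0,0.07],0],
  [1,[0,0,0.07],0],
  [1,[0,0,0.07],0],
  [1,[0,0,0.07],0],
  [1,[0,0,0.07],0],
  [1,[0,0,0.07],0],
  [1,[0,0,0.07],0],
])

```text
clock: 2.6
eef_pos: [0.5069, 0.1983, 0.1415]
tool_rot: [[0.99, 0.143, 0.0], [0.143, -0.99, 0.0], [0.0, -0.0, -1.0]]
contact_force: [0.3, -0.9, 1.7]
gripper_width: 0.0155
```

Emit:
drive_tool([
  [1,[0,0,-0.02],0],
  [1,[0,0,-0.05],0],
  [1,[0,0,-0.09],0],
  [1,[0,0,-0.12],0],
  [1,[0,0,-0.12],0],
  [1,[0,0,-0.12],0],
])

```text
clock: 3.35
eef_pos: [0.5063, 0.1982, 0.2595]
tool_rot: [[0.99, 0.143, -0.002], [0.143, -0.99, -0.001], [-0.002, 0.0, -1.0]]
contact_force: [-1.0, -0.6, -0.4]
gripper_width: 0.0154
```

```bash
cat >> h.py <<'E'
def gauge(verbose=1):
    """steel+wood gauge axis from both clouds near the gripper: fit line to points ahead of the fingers below the hand"""
    o=observe(); R=o['tool_rot']; g=o['eef_pos']-0.019*R[:,2]; out=[]
    for n in('scene','top'):
        f=grab(n); P=cloud(f)-g; L=P@R   # tool axes: x jaw, y along gauge, z down
        m=(abs(L[...,0])<.02)&(L[...,1]>.03)&(L[...,1]<.15)&(abs(L[...,2])<.09)
        out.append(L[m])
        cv2.imwrite('/tmp/%s.png'%n,f['image'][...,::-1])
    return o,g,out
E
python3 - <<'E'
from h import *
o,g,out=gauge()
print(g,o['contact_force'],o['ft_torque'])
for L in out:
    print(len(L))
    for y in np.arange(.03,.15,.01):
        l=L[(L[:,1]>=y)&(L[:,1]<y+.01)]
        if len(l): print(round(y,3),len(l),np.percentile(l[:,2],[5,50,95]).round(4),np.median(l[:,0]).round(4))
E
```

```text
[0.50637561 0.19818269 0.27851323] [-0.99992289 -0.63362135 -0.39107038] [ 0.01332898  0.00054777 -0.00047667]
323
0.03 31 [-0.0089 -0.0062  0.0033] 0.0071
0.04 33 [-0.008  -0.0058  0.0054] 0.0082
0.05 32 [-0.0084 -0.0057  0.0051] 0.0078
0.06 14 [-0.0136 -0.0073 -0.0014] 0.0064
0.07 105 [-0.0146 -0.0055  0.0135] 0.0068
0.08 20 [-0.007  -0.0022  0.0028] 0.0053
0.09 16 [-0.0061 -0.0025  0.0007] 0.0047
0.1 16 [-0.0058 -0.0026  0.0004] 0.0046
0.11 15 [-0.0056 -0.0029  0.0016] 0.0054
0.12 19 [-0.0062 -0.0027  0.0002] 0.0055
0.13 22 [-0.0045 -0.0013  0.0039] 0.0034
367
0.03 7 [-0.0083 -0.0064  0.0008] -0.0003
0.04 47 [-0.0095 -0.007   0.0015] -0.0017
0.05 47 [-0.0087 -0.007   0.0034] -0.0019
0.06 44 [-0.009  -0.0065  0.0025] -0.0015
0.07 82 [-0.0158 -0.0108  0.0001] -0.0029
0.08 24 [-0.0054 -0.0029 -0.0005] -0.0016
0.09 24 [-0.0053 -0.003  -0.0004] -0.0006
0.1 23 [-0.0052 -0.003   0.0002] -0.0013
0.11 25 [-0.006  -0.0029  0.0012] -0.001
0.12 24 [-0.0057 -0.0021 -0.0008] -0.0012
0.13 20 [-0.0063 -0.0034  0.    ] -0.0013
```

It holds level at 20 N, axis about 0 mm off in the grip. Next I line up level with the mouth, tip about 30 mm outside.

Emit:
drive_tool([
  [1,[0.03,0.047,0.03],0.06],
  [1,[0.0586,0.0947,0.058],0.0605],
  [1,[0.0586,0.0947,0.058],0.0605],
  [1,[0.0586,0.0947,0.058],0.0605],
  [1,[0.0586,0.0947,0.058],0.0605],
  [1,[0.0586,0.0947,0.058],0.0605],
])

```text
clock: 4.2
eef_pos: [0.5782, 0.1139, 0.2042]
tool_rot: [[0.996, 0.085, 0.002], [0.085, -0.996, 0.0], [0.002, -0.0, -1.0]]
contact_force: [0.1, -0.1, -1.2]
gripper_width: 0.0157
```

```bash
cat >> h.py <<'E'
M=np.array([.5917,-.0545,.222]); E=np.array([-.083,.9965,0]); 
def report():
    o,g,out=gauge(); d=g-M; lat=np.array([.9965,.083,0])
    print('t',o['clock'],'grip s,lat,z mm',(1e3*np.array([d@E,d@lat,d[2]])).round(1),'F',o['contact_force'].round(1),'y',o['tool_rot'][:,1].round(3),o['gripper_width'])
    for nm,L in zip(('scene','top'),out):
        r=[]
        for y in (.04,.05,.09,.1,.11,.12,.13):
            l=L[(L[:,1]>=y)&(L[:,1]<y+.01)]
            r.append((y+.005,len(l),*(1e3*np.median(l[:,[0,2]],axis=0)).round(1)) if len(l)>4 else None)
        print(nm,r)
def crop(n,u0,u1,v0,v1,k,fn):
    im=cv2.imread('/tmp/%s.png'%n)[v0:v1,u0:u1]; cv2.imwrite('pics/'+fn,cv2.resize(im,None,fx=k,fy=k,interpolation=3))
E
python3 - <<'E'
from h import *
report()
a=cv2.resize(cv2.imread('/tmp/scene.png')[190:350,230:430],(500,400),interpolation=3)
b=cv2.resize(cv2.imread('/tmp/top.png')[140:260,240:400],(533,400),interpolation=3)[:,233:]
cv2.imwrite('pics/pre.png',np.hstack([a,b]))
E
```

```text
t 4.2 grip s,lat,z mm [169.    0.5   1.2] F [ 0.1 -0.1 -1.2] y [ 0.085 -0.996 -0.   ] 0.015684595116927238
scene [(0.045, 36, np.float64(6.6), np.float64(-6.3)), (0.055, 43, np.float64(5.6), np.float64(-6.0)), (0.095, 17, np.float64(3.8), np.float64(-2.6)), (0.10500000000000001, 19, np.float64(4.3), np.float64(-3.2)), (0.115, 19, np.float64(3.9), np.float64(-2.4)), (0.125, 19, np.float64(3.9), np.float64(-2.5)), (0.135, 22, np.float64(3.4), np.float64(-1.6))]
top [None, (0.055, 33, np.float64(-1.4), np.float64(-6.8)), (0.095, 23, np.float64(-1.2), np.float64(-2.5)), (0.10500000000000001, 19, np.float64(-0.0), np.float64(-2.7)), (0.115, 22, np.float64(-1.0), np.float64(-2.8)), (0.125, 24, np.float64(-1.3), np.float64(-3.6)), (0.135, 15, np.float64(-1.8), np.float64(-3.1))]
```

View pics/pre.png

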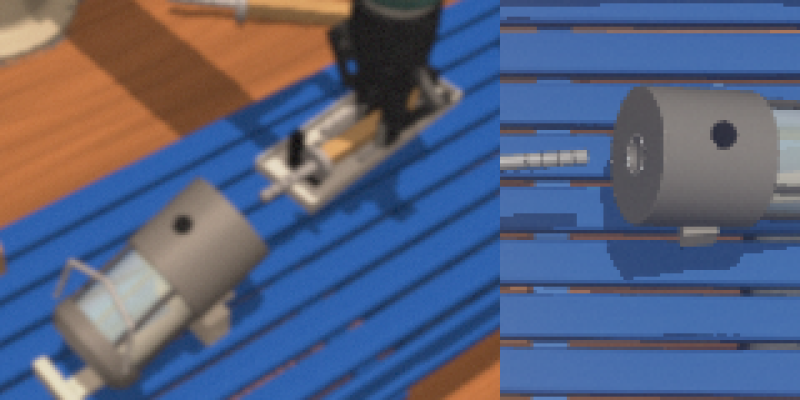

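The crop shows the well as a bright ring at (635,152), at the centre of the base face, and the rod tip at (588,157) in line with it. Now a level entry of about 19 mm.

Emit:
drive_tool([
  [1,[0,0.01,0],0],
  [1,[0,0.02,0],0],
  [1,[0,0.028,0],0],
  [1,[0,0.034,0],0],
  [1,[0,0.04,0],0],
  [1,[0,0.046,0],0],
  [1,[0,0.046,0],0],
  [1,[0,0.046,0],0],
])

```text
clock: 5.3
eef_pos: [0.5821, 0.0673, 0.2032]
tool_rot: [[0.997, 0.083, -0.0], [0.083, -0.997, 0.0], [-0.0, -0.0, -1.0]]
contact_force: [0.2, 0.2, -1.4]
gripper_width: 0.0158
```

```bash
python3 -c "
from h import *
report()"
```

```text
t 5.3 grip s,lat,z mm [122.1   0.5   0.2] F [ 0.2  0.2 -1.4] y [ 0.083 -0.997 -0.   ] 0.01581607337670375
scene [(0.045, 41, np.float64(6.7), np.float64(-6.2)), (0.055, 38, np.float64(6.8), np.float64(-5.3)), (0.095, 22, np.float64(3.4), np.float64(-2.5)), (0.10500000000000001, 19, np.float64(3.7), np.float64(-2.5)), (0.115, 13, np.float64(3.1), np.float64(-2.5)), None, (0.135, 36, np.float64(4.7), np.float64(-38.2))]
top [None, (0.055, 8, np.float64(-3.8), np.float64(-5.8)), (0.095, 18, np.float64(-2.0), np.float64(-4.5)), (0.10500000000000001, 37, np.float64(-1.7), np.float64(0.1)), (0.115, 91, np.float64(-3.4), np.float64(14.4)), (0.125, 95, np.float64(1.0), np.float64(-7.3)), (0.135, 106, np.float64(-1.0), np.float64(-33.5))]
```

Emit:
drive_tool([
  [1,[0,0.006,0.0025],0],
  [1,[0,0.0113,0.005],0],
  [1,[0,0.0113,0.005],0],
  [1,[0,0.0115,-0.001],0],
  [1,[0,0.0118,-0.007],0],
  [1,[0,0.0125,-0.013],0],
  [1,[0,0.0134,-0.019],0],
  [1,[0,0.0134,-0.019],0],
])

```text
clock: 6.4
eef_pos: [0.5835, 0.0536, 0.2231]
tool_rot: [[0.997, 0.083, 0.001], [0.083, -0.997, -0.0], [0.001, 0.0, -1.0]]
contact_force: [-0.4, 0.3, -2.0]
gripper_width: 0.0155
```

```bash
python3 -c "
from h import *
report()"
```

```text
t 6.4 grip s,lat,z mm [108.4   0.8  20.1] F [-0.4  0.3 -2. ] y [ 0.083 -0.997  0.   ] 0.015479338027588533
scene [(0.045, 39, np.float64(5.3), np.float64(2.4)), (0.055, 43, np.float64(6.2), np.float64(4.2)), (0.095, 22, np.float64(4.0), np.float64(16.3)), (0.10500000000000001, 6, np.float64(2.4), np.float64(15.1)), None, (0.125, 68, np.float64(3.1), np.float64(-18.2)), (0.135, 88, np.float64(2.5), np.float64(-15.4))]
top [None, None, (0.095, 64, np.float64(-3.4), np.float64(46.6)), (0.10500000000000001, 89, np.float64(-2.5), np.float64(27.6)), (0.115, 107, np.float64(0.7), np.float64(2.5)), (0.125, 96, np.float64(-1.5), np.float64(-18.3)), (0.135, 85, np.float64(-2.4), np.float64(-17.3))]
```

It pivots as intended: about 10° so far, with about 2 N. Continuing to 20°, then centring.

Emit:
drive_tool([
  [1,[0,0.0012,-0.006],0],
  [1,[0,0.0026,-0.012],0],
  [1,[0,0.0044,-0.018],0],
  [1,[0,0.0062,-0.0236],0],
  [1,[0,0.0062,-0.0236],0],
  [1,[0,0.005,-0.0195],0],
  [1,[0,0.005,-0.0195],0],
])

```text
clock: 7.38
eef_pos: [0.5836, 0.0489, 0.2412]
tool_rot: [[0.996, 0.084, -0.001], [0.084, -0.996, -0.0], [-0.001, 0.0, -1.0]]
contact_force: [-0.2, -0.3, -1.3]
gripper_width: 0.0152
```

```bash
cat >> h.py <<'E'
def axis(u=None):
    """gauge slope from handle (top surface) of scene view: tilt deg"""
    o,g,out=gauge(); L=out[0]; m=(L[:,1]>.03)&(L[:,1]<.066)&(L[:,2]<.05); l=L[m]
    # upper envelope per y-bin
    ys=[];zs=[]
    for y in np.arange(.034,.066,.004):
        k=l[(l[:,1]>=y)&(l[:,1]<y+.004)]
        if len(k)>5: ys.append(np.median(k[:,1])); zs.append(np.percentile(k[:,2],20))
    p=np.polyfit(ys,zs,1); print('tilt deg',np.degrees(np.arctan(p[0])).round(1),'top surf at grip mm',(p[1]*1e3).round(1),len(ys))
E
python3 -c "
from h import *
report(); axis()
a=cv2.resize(cv2.imread('/tmp/scene.png')[190:350,230:430],(500,400),interpolation=3)
b=cv2.resize(cv2.imread('/tmp/top.png')[140:260,240:400],(533,400),interpolation=3)[:,233:]
cv2.imwrite('pics/tilt.png',np.hstack([a,b]))"
```

```text
t 7.375 grip s,lat,z mm [103.7   0.5  38.2] F [-0.2 -0.3 -1.3] y [ 0.084 -0.996  0.   ] 0.015242782867734943
scene [(0.045, 49, np.float64(5.9), np.float64(11.2)), (0.055, 47, np.float64(7.6), np.float64(15.3)), (0.095, 21, np.float64(3.7), np.float64(33.2)), None, (0.115, 17, np.float64(2.3), np.float64(-0.3)), (0.125, 95, np.float64(2.3), np.float64(0.4)), (0.135, 89, np.float64(1.7), np.float64(4.1))]
top [None, None, (0.095, 89, np.float64(-3.1), np.float64(59.6)), (0.10500000000000001, 100, np.float64(-1.0), np.float64(35.1)), (0.115, 108, np.float64(0.1), np.float64(7.3)), (0.125, 89, np.float64(-2.4), np.float64(-0.2)), (0.135, 84, np.float64(-1.3), np.float64(3.4))]
tilt deg 18.8 top surf at grip mm -5.5 8
```

View pics/tilt.png

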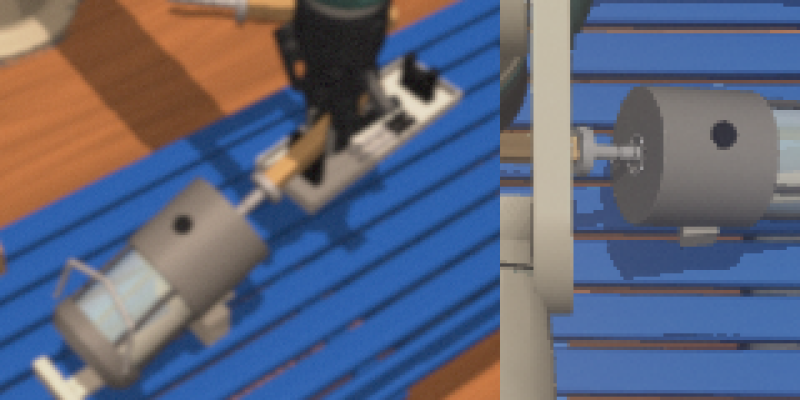

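Rod inside the well, tilt about 19–20°, centred. Now pushing along the axis.

Emit:
drive_tool([
  [1,[0,0.0075,0.0027],0],
  [1,[0,0.015,0.0055],0],
  [1,[0,0.0226,0.0082],0],
  [1,[0,0.0263,0.0096],0],
  [1,[0,0.0291,0.0106],0],
  [1,[0,0.031,0.0113],0],
  [1,[0,0.032,0.0116],0],
  [1,[0,0.032,0.0116],0],
])

```text
clock: 8.57
eef_pos: [0.5863, 0.0177, 0.2305]
tool_rot: [[0.996, 0.084, 0.0], [0.084, -0.996, 0.001], [0.0, -0.001, -1.0]]
contact_force: [-1.6, 5.0, -0.2]
gripper_width: 0.0156
```

```bash
python3 -c "
from h import *
report(); axis()
a=cv2.resize(cv2.imread('/tmp/scene.png')[190:350,230:430],(500,400),interpolation=3)
b=cv2.resize(cv2.imread('/tmp/top.png')[140:260,240:400],(533,400),interpolation=3)[:,233:]
cv2.imwrite('pics/seat.png',np.hstack([a,b]))"
```

```text
t 8.575 grip s,lat,z mm [72.4  0.6 27.5] F [-1.6  5.  -0.2] y [ 0.084 -0.996 -0.001] 0.01563819958308423
scene [(0.045, 47, np.float64(4.9), np.float64(11.3)), (0.055, 50, np.float64(5.9), np.float64(16.3)), (0.095, 92, np.float64(2.7), np.float64(-9.9)), (0.10500000000000001, 93, np.float64(3.6), np.float64(-6.5)), (0.115, 83, np.float64(4.7), np.float64(-2.7)), (0.125, 92, np.float64(4.7), np.float64(-0.3)), (0.135, 92, np.float64(2.6), np.float64(4.1))]
top [(0.045, 20, np.float64(-1.9), np.float64(8.7)), None, (0.095, 81, np.float64(-0.6), np.float64(-10.8)), (0.10500000000000001, 87, np.float64(-1.9), np.float64(-7.0)), (0.115, 86, np.float64(-2.2), np.float64(-3.9)), (0.125, 82, np.float64(-2.8), np.float64(-1.1)), (0.135, 85, np.float64(-2.5), np.float64(3.7))]
tilt deg 20.9 top surf at grip mm -7.8 8
```

Contact, 5 N. A little more push to seat it flat.

Emit:
drive_tool([
  [1,[0,0.0012,0.0005],0],
  [1,[0,0.0024,0.0009],0],
  [1,[0,0.0024,0.0009],0],
  [1,[0,0.0024,0.0009],0],
])

```text
clock: 9.28
eef_pos: [0.5863, 0.0177, 0.2304]
tool_rot: [[0.996, 0.087, 0.001], [0.087, -0.996, 0.005], [0.001, -0.005, -1.0]]
contact_force: [-4.1, 15.6, 3.8]
gripper_width: 0.0158
```

```bash
python3 -c "
from h import *
report(); axis()
a=cv2.resize(cv2.imread('/tmp/scene.png')[190:350,230:430],(500,400),interpolation=3)
b=cv2.resize(cv2.imread('/tmp/top.png')[140:260,240:400],(533,400),interpolation=3)[:,233:]
cv2.imwrite('pics/seat.png',np.hstack([a,b]))"
```

```text
t 9.275 grip s,lat,z mm [72.3  0.6 27.4] F [-4.1 15.6  3.8] y [ 0.087 -0.996 -0.005] 0.015763112585081094
scene [(0.045, 48, np.float64(6.2), np.float64(10.8)), (0.055, 47, np.float64(6.7), np.float64(14.9)), (0.095, 88, np.float64(1.4), np.float64(-10.4)), (0.10500000000000001, 92, np.float64(2.7), np.float64(-6.1)), (0.115, 84, np.float64(3.4), np.float64(-2.8)), (0.125, 96, np.float64(5.3), np.float64(-0.5)), (0.135, 95, np.float64(4.3), np.float64(3.7))]
top [(0.045, 18, np.float64(-1.6), np.float64(9.0)), None, (0.095, 85, np.float64(-2.5), np.float64(-10.7)), (0.10500000000000001, 84, np.float64(-1.9), np.float64(-7.4)), (0.115, 94, np.float64(-1.7), np.float64(-3.8)), (0.125, 76, np.float64(-2.9), np.float64(-1.5)), (0.135, 80, np.float64(-2.6), np.float64(3.0))]
tilt deg 22.7 top surf at grip mm -9.9 8
```

View pics/seat.png

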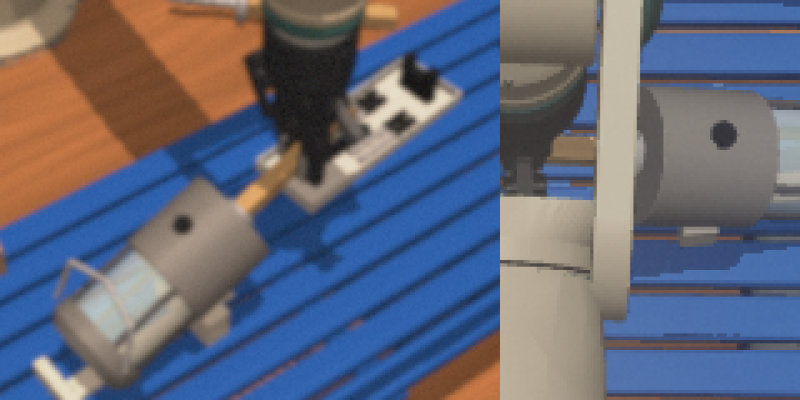

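Seated: the arm stopped dead at 16 N and the collar looks flat on the base face. Drawing it out along the axis.

Emit:
drive_tool([
  [1,[0,-0.004,-0.0015],0],
  [1,[0,-0.015,-0.0055],0],
  [1,[0,-0.03,-0.0109],0],
  [1,[0,-0.047,-0.0171],0],
  [1,[0,-0.064,-0.0233],0],
  [1,[0,-0.081,-0.0295],0],
  [1,[0,-0.098,-0.0357],0],
  [1,[0,-0.1034,-0.0376],0],
  [1,[0,-0.1034,-0.0376],0],
  [1,[0,-0.1034,-0.0376],0],
])

```text
clock: 10.72
eef_pos: [0.5779, 0.1171, 0.2666]
tool_rot: [[0.997, 0.083, -0.001], [0.083, -0.997, -0.0], [-0.001, 0.0, -1.0]]
contact_force: [-0.6, 0.7, -0.3]
gripper_width: 0.0156
```

```bash
python3 -c "
from h import *
report(); axis()
"
```

```text
t 10.725 grip s,lat,z mm [172.1   0.5  63.6] F [-0.6  0.7 -0.3] y [ 0.083 -0.997  0.   ] 0.015640770992347276
scene [(0.045, 41, np.float64(4.3), np.float64(11.2)), (0.055, 46, np.float64(5.3), np.float64(14.6)), (0.095, 24, np.float64(3.2), np.float64(32.7)), (0.10500000000000001, 24, np.float64(3.5), np.float64(37.6)), (0.115, 22, np.float64(3.9), np.float64(40.9)), (0.125, 22, np.float64(3.6), np.float64(44.4)), None]
top [None, (0.055, 44, np.float64(-1.9), np.float64(13.5)), (0.095, 25, np.float64(-0.8), np.float64(32.3)), (0.10500000000000001, 21, np.float64(-1.8), np.float64(36.5)), (0.115, 19, np.float64(-0.9), np.float64(39.7)), (0.125, 24, np.float64(-1.5), np.float64(43.1)), None]
tilt deg 20.1 top surf at grip mm -7.0 8
```

It's out: tip about 45 mm clear, held, still 20° down. To level it I'll set it back in the tin's saddles, which turns it level in the jaws, and lift again.

Emit:
drive_tool([
  [1,[-0.03,-0.043,0],-0.03],
  [1,[-0.0636,-0.0864,0],-0.0605],
  [1,[-0.0636,-0.0864,0],-0.0605],
  [1,[-0.0636,-0.0864,0.02],-0.0605],
  [1,[-0.0636,-0.0864,0.03],-0.0605],
  [1,[-0.0636,-0.0864,0.03],-0.0605],
])

```text
clock: 11.68
eef_pos: [0.5074, 0.1977, 0.236]
tool_rot: [[0.99, 0.143, -0.002], [0.143, -0.99, -0.001], [-0.002, 0.0, -1.0]]
contact_force: [-0.1, 0.2, -1.0]
gripper_width: 0.0157
```

```bash
python3 -c "
from h import *
report(); axis()
"
```

```text
t 11.675 grip s,lat,z mm [258.3 -63.1  33. ] F [-0.1  0.2 -1. ] y [ 0.143 -0.99   0.   ] 0.015654641915834336
scene [(0.045, 39, np.float64(6.7), np.float64(12.0)), (0.055, 35, np.float64(7.1), np.float64(15.4)), (0.095, 20, np.float64(4.2), np.float64(33.4)), (0.10500000000000001, 21, np.float64(3.7), np.float64(37.5)), (0.115, 49, np.float64(3.6), np.float64(86.5)), (0.125, 37, np.float64(2.7), np.float64(50.2)), None]
top [(0.045, 45, np.float64(-0.6), np.float64(9.1)), (0.055, 46, np.float64(-1.0), np.float64(13.0)), (0.095, 19, np.float64(-0.5), np.float64(31.0)), (0.10500000000000001, 24, np.float64(-0.5), np.float64(35.0)), (0.115, 46, np.float64(-2.5), np.float64(43.0)), (0.125, 31, np.float64(-2.4), np.float64(44.8)), None]
tilt deg 20.1 top surf at grip mm -7.3 8
```

Emit:
drive_tool([
  [1,[0,0,0.02],0],
  [1,[0,0,0.035],0],
  [1,[0,0,0.045],0],
  [1,[0,0,0.05],0],
  [1,[0,0,0.055],0],
  [1,[0,0,0.06],0],
  [1,[0,0,0.065],0],
  [1,[0,0,0.065],0],
])

```text
clock: 12.88
eef_pos: [0.5073, 0.1982, 0.1715]
tool_rot: [[0.99, 0.144, -0.0], [0.144, -0.99, -0.0], [-0.0, 0.0, -1.0]]
contact_force: [1.4, 0.2, 1.5]
gripper_width: 0.0152
```

```bash
python3 -c "
from h import *
report(); axis()
"
```

```text
t 12.875 grip s,lat,z mm [258.8 -63.1 -31.5] F [1.4 0.2 1.5] y [ 0.144 -0.99   0.   ] 0.015151198082441227
scene [(0.045, 73, np.float64(5.4), np.float64(60.2)), (0.055, 77, np.float64(2.9), np.float64(62.4)), (0.095, 32, np.float64(6.7), np.float64(25.7)), (0.10500000000000001, 21, np.float64(6.3), np.float64(24.3)), (0.115, 54, np.float64(1.5), np.float64(24.6)), (0.125, 195, np.float64(2.4), np.float64(50.4)), (0.135, 48, np.float64(2.3), np.float64(68.1))]
top [(0.045, 83, np.float64(-3.8), np.float64(60.5)), (0.055, 83, np.float64(-4.6), np.float64(59.2)), (0.095, 75, np.float64(-2.7), np.float64(67.4)), (0.10500000000000001, 74, np.float64(-2.3), np.float64(67.4)), (0.115, 63, np.float64(0.4), np.float64(23.0)), (0.125, 87, np.float64(-2.5), np.float64(31.2)), (0.135, 75, np.float64(-0.9), np.float64(68.3))]
tilt deg 13.8 top surf at grip mm -7.3 8
```

Emit:
drive_tool([
  [1,[0,0,0.006],0],
  [1,[0,0,0.012],0],
  [1,[0,0,0.018],0],
  [1,[0,0,0.024],0],
  [1,[0,0,0.03],0],
  [1,[0,0,0.03],0],
])

```text
clock: 13.82
eef_pos: [0.5073, 0.1984, 0.1419]
tool_rot: [[0.99, 0.143, 0.0], [0.143, -0.99, 0.0], [0.0, -0.0, -1.0]]
contact_force: [-0.8, 1.3, 2.9]
gripper_width: 0.0156
```

```bash
python3 -c "
from h import *
report(); axis()
"
```

```text
t 13.825 grip s,lat,z mm [259.  -63.1 -61.1] F [-0.8  1.3  2.9] y [ 0.143 -0.99  -0.   ] 0.015634216021205415
scene [(0.045, 55, np.float64(7.4), np.float64(3.5)), (0.055, 49, np.float64(7.8), np.float64(3.1)), (0.095, 28, np.float64(6.7), np.float64(3.1)), (0.10500000000000001, 21, np.float64(6.8), np.float64(-1.3)), (0.115, 60, np.float64(5.6), np.float64(-3.8)), (0.125, 188, np.float64(3.0), np.float64(21.5)), (0.135, 57, np.float64(2.1), np.float64(37.7))]
top [(0.045, 68, np.float64(-6.0), np.float64(28.3)), (0.055, 79, np.float64(-5.0), np.float64(8.1)), (0.095, 75, np.float64(-2.1), np.float64(38.0)), (0.10500000000000001, 70, np.float64(-3.7), np.float64(37.8)), (0.115, 64, np.float64(1.2), np.float64(-5.7)), (0.125, 88, np.float64(-2.3), np.float64(-0.2)), (0.135, 76, np.float64(-1.4), np.float64(38.2))]
tilt deg 34.4 top surf at grip mm -35.0 8
```

Emit:
drive_tool([
  [1,[0,0,0],0],
  [1,[0,0,0],0],
  [1,[0,0,-0.02],0],
  [1,[0,0,-0.05],0],
  [1,[0,0,-0.07],0],
  [1,[0,0,-0.07],0],
  [1,[0,0,-0.07],0],
], grip_force=50)

```text
clock: 14.9
eef_pos: [0.5069, 0.1981, 0.2102]
tool_rot: [[0.99, 0.143, -0.002], [0.143, -0.99, -0.001], [-0.002, 0.0, -1.0]]
contact_force: [-0.6, -0.7, -2.3]
gripper_width: 0.0151
```

```bash
python3 -c "
from h import *
report(); axis()
"
```

```text
t 14.9 grip s,lat,z mm [258.8 -63.5   7.2] F [-0.6 -0.7 -2.3] y [ 0.143 -0.99   0.   ] 0.015122843255252988
scene [(0.045, 28, np.float64(7.2), np.float64(-5.4)), (0.055, 33, np.float64(6.3), np.float64(-6.0)), (0.095, 17, np.float64(4.1), np.float64(-2.0)), (0.10500000000000001, 18, np.float64(4.4), np.float64(-0.9)), (0.115, 66, np.float64(0.1), np.float64(62.3)), (0.125, 112, np.float64(2.2), np.float64(73.7)), (0.135, 18, np.float64(2.3), np.float64(-0.2))]
top [(0.045, 44, np.float64(-2.5), np.float64(-5.9)), (0.055, 41, np.float64(-1.3), np.float64(-6.8)), (0.095, 21, np.float64(-0.8), np.float64(-1.4)), (0.10500000000000001, 22, np.float64(-0.6), np.float64(-2.2)), (0.115, 69, np.float64(-0.7), np.float64(60.5)), (0.125, 58, np.float64(-1.6), np.float64(60.9)), (0.135, 16, np.float64(-0.4), np.float64(-1.6))]
tilt deg 1.1 top surf at grip mm -7.4 6
```

Level to within about 1°. Turn in place first, then slide under the lamp, keeping the same height (tip at z ≈ 0.228, lamp at 0.298).

Emit:
drive_tool([
  [1,[0,0,0],-0.15],
  [1,[0,0,0],-0.3],
  [1,[0,0,0],-0.45],
  [1,[0,0,0],-0.62],
  [1,[0,0,0],-0.79],
  [1,[0,0,0],-0.96],
  [1,[0,0,0],-1.13],
  [1,[0,0,0],-1.3],
  [1,[0,0,0],-1.427],
  [1,[0,0,0],-1.427],
])

```text
clock: 16.35
eef_pos: [0.5072, 0.1983, 0.2114]
tool_rot: [[0.001, 1.0, -0.001], [1.0, -0.001, -0.0], [-0.0, -0.001, -1.0]]
contact_force: [-0.5, 0.8, -0.8]
gripper_width: 0.0149
```

```bash
python3 -c "
from h import *
report(); axis()
"
```

```text
t 16.35 grip s,lat,z mm [258.9 -63.2   8.4] F [-0.5  0.8 -0.8] y [ 1.    -0.001 -0.001] 0.01487898949575336
scene [(0.045, 35, np.float64(-5.2), np.float64(-5.0)), (0.055, 35, np.float64(-5.1), np.float64(-5.0)), (0.095, 18, np.float64(-2.8), np.float64(-0.9)), (0.10500000000000001, 15, np.float64(-2.2), np.float64(-2.3)), (0.115, 20, np.float64(-1.9), np.float64(-0.9)), (0.125, 18, np.float64(-1.9), np.float64(-1.3)), (0.135, 20, np.float64(-2.0), np.float64(-0.4))]
top [None, None, None, None, None, None, None]
tilt deg 0.9 top surf at grip mm -7.3 8
```

Emit:
drive_tool([
  [1,[0.015,0,0.001],0],
  [1,[0.035,-0.001,0.001],0],
  [1,[0.055,-0.001,0.002],0],
  [1,[0.075,-0.001,0.002],0],
  [1,[0.087,-0.001,0.002],0],
  [1,[0.087,-0.001,0.002],0],
  [1,[0.087,-0.001,0.002],0],
  [1,[0.087,-0.001,0.002],0],
])

```text
clock: 17.55
eef_pos: [0.5065, 0.2848, 0.21]
tool_rot: [[0.001, 1.0, 0.0], [1.0, -0.001, -0.0], [-0.0, 0.0, -1.0]]
contact_force: [0.1, -1.9, -0.8]
gripper_width: 0.0154
```

Run:
```python
from h import *
report(); axis()
o=observe(); print(o['eef_pos'],abs(o['dq']).max())
Q=cloud(load('scene')).reshape(-1,3)
t=Q[(Q[:,2]>.2)&(Q[:,2]<.26)&(abs(Q[:,1]-.285)<.02)&(Q[:,0]>.58)&(Q[:,0]<.68)]
print('rod pts',len(t),'max x',np.percentile(t[:,0],98),np.median(t,0))
for nm,b in dict(cup=(.46,.58,.34,.46),piggy=(.48,.64,-.44,-.3),carton=(.41,.48,-.29,-.19)).items():
    m=(Q[:,0]>b[0])&(Q[:,0]<b[1])&(Q[:,1]>b[2])&(Q[:,1]<b[3])&(Q[:,2]>.14)&(Q[:,2]<.24); print(nm,((Q[m].min(0)+Q[m].max(0))/2).round(3))
crop('scene',330,530,90,260,3,'end.png')
```

```text
t 17.55 grip s,lat,z mm [345.2 -56.7   7. ] F [ 0.1 -1.9 -0.8] y [ 1.    -0.001  0.   ] 0.015421635422951413
scene [(0.045, 33, np.float64(-5.5), np.float64(-5.2)), (0.055, 30, np.float64(-5.8), np.float64(-4.3)), (0.095, 17, np.float64(-2.1), np.float64(-1.0)), (0.10500000000000001, 18, np.float64(-2.0), np.float64(-0.9)), (0.115, 20, np.float64(-2.2), np.float64(-1.3)), (0.125, 37, np.float64(-7.6), np.float64(-5.3)), (0.135, 21, np.float64(-3.5), np.float64(-1.7))]
top [(0.045, 8, np.float64(-7.9), np.float64(-0.2)), (0.055, 15, np.float64(-7.6), np.float64(-4.7)), (0.095, 19, np.float64(-2.1), np.float64(-2.5)), (0.10500000000000001, 21, np.float64(-3.0), np.float64(-2.4)), (0.115, 97, np.float64(-4.3), np.float64(-78.8)), (0.125, 44, np.float64(-13.3), np.float64(-75.5)), (0.135, 13, np.float64(-1.4), np.float64(-1.4))]
tilt deg 1.5 top surf at grip mm -8.1 8
[0.50645604 0.28506691 0.21007587] 0.0021165113927242686
rod pts 179 max x 0.6456692639530189 [0.59474442 0.28259441 0.23050213]
cup [0.526 0.391 0.173]
piggy [ 0.569 -0.382  0.188]
carton [ 0.447 -0.241  0.15 ]
```

View pics/end.png

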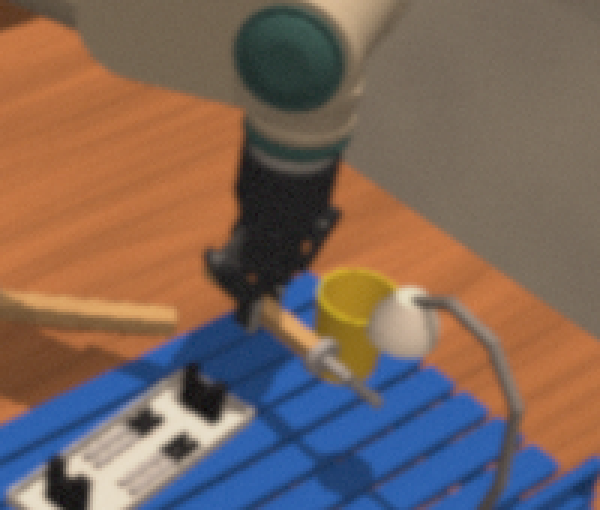

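The crop shows the gauge level and its tip (378,403) below the lamp head (405,325), with nothing touching it. Tip is at about (0.645, 0.284, 0.228) against the lamp axis (0.644, 0.285), some 70 mm below, and the bystanders haven't moved. Handing in.

```bash
python3 -c "
from h import *
print(ticket.finish_job()); o=observe(); print(o['clock'],o['eef_pos'],o['gripper_width'])"
```

```text
the job is handed in; nothing more can be done
None
the job is handed in; nothing more can be done
```

The gauge went down the lantern's well to its collar, came right out again, and was handed in held level with its tip under the night light's lamp. The hand-in reports no verdict.

- **Tilting:** The tool can't tilt, so I let the well's upper wall turn the gauge about 20° in a 20 N grip. After drawing it out, I set it back into the tin's saddles to turn it level again. I then lifted it with 50 N.
- **Seating:** The arm stopped at about 16 N with the collar flat against the base in the picture. The tilt there measured 21–23° against the well's 20°, inside the 0.12 rad limit. The collar's position came out at about 0 mm from the mouth.
- **Drawing out:** The tip was about 45 mm clear of the mouth, with the gauge held in the fingers.
- **Last checks (17.6 s):**
  - The gauge was still and level to about 1.5°.
  - The tip was about 70 mm below the lamp and within a few mm of its centre line.
  - The scene camera put the piggy bank, cup and carton within 1 mm of where they were.
- **Disagreement:** The two cameras differ by a few mm sideways because each sees a different side of the rod. Nothing else failed or disagreed.

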